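Open the ebony store and hold its gate wide

ROBOT

A 7-joint arm with a two-finger parallel gripper is mounted at the origin on the work surface. World frame = base frame: x ahead of the robot, y to its left, z up, the work surface at z = 0. Lengths are in m, angles in rad, forces in N, time in s.
With the tool pointing down it reaches from about 0.4 to 0.85 m from the base axis. Payload 4.5 kg.
Tool frame: the origin (TCP) lies on the centre line of the jaws, within the pads' length; the fingertips stand 8 mm ahead of it and the grasp point (between the pads) lies 11 mm behind it; z points along the fingers, x is the direction in which the jaws open and shut, and the axes are right-handed (so a half turn about z gives the same grasp; the last joint's range is limited). The gripper opens to 88 mm and grips with 3 to 60 N. Pads are 18 mm wide; open, the fingers measure 123 mm over their backs; the gripper's body (75 mm by 187 mm) begins 45 mm behind the grasp point.
Start: joints at [-1.125, 0.689, -0.195, 1.565, 0.157, 0.902, -0.215], TCP at [0.25, 0.573, 0.247] pointing down, gripper open.
Joint ranges: [-3.01, 3.01], [-0.46, 2.08], [-1.47, 1.51], [0.13, 2.56], [-1, 4.14], [0.04, 2.09], [-2.66, 2.66]. Speed limits (rad/s): [2.57, 2.57, 3.14, 3.14, 3.14, 3.14, 3.14].

INTERFACE

Orientations are given as a unit quaternion [x, y, z, w].
In Python, from plant import r gives the robot as it stands.
- The arm moves only by the shell command python3 -m pendant 'ROWS' [FORCE]. ROWS is JSON, a list of rows, each a list of 3 entries, a list of its own where there are three numbers: the turn, a rotation vector about the tool's x, y, z in rad, then the shift along the tool's x, y, z in m, then the opening, from 0 (shut) to 1 (fully open). In form: [[[wx, wy, wz], [tx, ty, tz], claw], ...]. A call has 1 to 10 rows; each row is the pose to reach, as a shift and turn from the pose commanded when the call began, along the tool's axes at that moment; what a row does not reach only later rows make up. A row lasts 1/10 s, in which the tool goes at most 50 mm and 8.59 degrees, less where a joint would pass 70% of its speed; a pose out of reach is approached as far as the arm can. A call with a gripper value outside its range is refused whole. The fingers move at their own pace and stop on an object; FORCE is the grip in N (left out, the last holds). Time passes only in rows, so rows that repeat a pose let the fingers close. It gives the time, the measured TCP pose, the force and the opening at its end, in the units of the state.
- r.get_state(): the state, without advancing time (a new reading comes with each control period).
- r.snapshot(name): name is "side" or "top" or "wrist"; returns a dict with "image" (480x640x3 uint8, red, green, blue), "mtx" (3x3 intrinsics, pixels), "dist" ([k1, k2, p1, p2, k3] as OpenCV has them; the pictures are not rectified), "R" (3x3) and "t" (3): a world point X has camera coordinates R X + t; the wrist camera has in their place "T_tool_cam" (4x4, takes a point from camera to tool coordinates, whose origin is the TCP and whose axes are the tool frame's). Camera axes: x right, y down, z forward; pixel columns grow to the right and rows downward; lengths in m; the calibration is good to about 2 mm. A picture is of the moment at which its call begins: read the wrist's pose just before it. There is no depth.
- r.finish_job(): hands the job in, once; it reports no verdict.
The state is a dict: "clock": time; "q": joint angles; "qd": joint speeds; "joint_torque": joint torques, N m; "tool_pos": TCP position; "eef_rot": TCP orientation; "contact_force": force on the tool from outside, world axes, zero at the start; "moment": the same for the moment, N m; "opening": opening from 0.0 (shut) to 1.0 (fully open).
Only numpy, scipy, OpenCV 4.12 (cv2) and the standard library are available. Lean on these libraries where they do the work, as an engineer would, in place of code of your own. Each camera call takes 0.05 s, during which the arm holds its last target. There are 200 camera calls.

TASK

Push the loaded knife drawer fully home, out of the gate's way. Then unlatch the ebony store by squeezing the two tabs of the red catch together until they meet and after that those of the blue catch, and swing the gate out by its upright handle, past its detent, until it stands about square to the front of the store. Finish while still holding the gate wide open by that handle against its spring, without letting go, and leave the loose things on the bench alone.

Things in the scene. Friction and masses are not known exactly. Their poses are not given: they have to be found in the camera images.
- store: Fixed plywood box of ebony blanks, 200 x 284 x 80 mm high, open on top. Origin on the bench at the middle of its front edge; +x into the box (away from the robot), +y along the front towards the gate's hinge. A dark rail 60 mm deep along the front's top (z = 80 mm) carries the catches
- gate_hinge (a point): The gate's upright hinge axis, at (-7, 125, 80) mm in the store's frame. The shut gate lies before the store's front at x = -14 to 0, y = -125 to 125, z = 22 to 80 mm in the store's frame, with four brass lugs 14 mm high on its top edge
- gate (a joint): Gate angle, rad: 0 = shut, grows to 1.75 as it swings out towards the robot (clockwise from above); about 1.5 is square to the front. A hinge spring always pulls it shut, about 1 to 3 N at the handle. A ball detent resists from about 0.45 to 0.7 rad with up to some 6 N at the handle; let go beyond it, the gate springs back to the ball, about 0.9
- gate_handle: Upright dark wooden dowel on the gate's top edge, 16 mm in diameter, 75 mm tall; origin at its foot on its axis, 80 mm above the bench, z up. Grip it 35 to 60 mm above this origin. It stands 130 mm from the hinge axis, midway along the gate, travels with the gate and turns easily about its own axis like a sleeve
- detent_point (a point): Top of the steel detent ball in its brass cup, 26 mm above the bench, in front of the store, 60 mm from the hinge axis and 0.7 rad out from the shut gate
- red_catch: Squeeze catch with two red tabs; origin on top of the rail (80 mm above the bench) midway between the tabs; axes as the store's. It is 140 mm from the blue one, either one nearer the hinge. Tabs at y = +17 and -17 mm, 8 mm thick in y, 20 mm wide in x, 4 to 50 mm above the origin: 42 mm over both as found, 16 mm when squeezed together. A claw below 22 mm runs from each tab over the gate
- blue_catch: The same catch with blue tabs; the same sizes, axes and origin
- red_a (a joint): red tab at +y of its catch (hinge side), m: 0 = standing out, as found; grows as it is pushed towards the other tab; the two meet when their values add up to 0.026 (0.013 each if evenly squeezed); at most 0.018. Its claw frees the gate beyond 0.007. About 3 N of friction, no spring: it stays where it is pushed
- red_b (a joint): red tab at -y of its catch (free side), m: 0 = standing out, as found; grows as it is pushed towards the other tab; the two meet when their values add up to 0.026 (0.013 each if evenly squeezed); at most 0.018. Its claw frees the gate beyond 0.007. About 3 N of friction, no spring: it stays where it is pushed
- blue_a (a joint): blue tab at +y of its catch (hinge side), m: 0 = standing out, as found; grows as it is pushed towards the other tab; the two meet when their values add up to 0.026 (0.013 each if evenly squeezed); at most 0.018. Its claw frees the gate beyond 0.007. About 3 N of friction, no spring: it stays where it is pushed
- blue_b (a joint): blue tab at -y of its catch (free side), m: 0 = standing out, as found; grows as it is pushed towards the other tab; the two meet when their values add up to 0.026 (0.013 each if evenly squeezed); at most 0.018. Its claw frees the gate beyond 0.007. About 3 N of friction, no spring: it stays where it is pushed
- chest: Small light wooden knife chest 100 x 170 x 60 mm high, fixed to the bench before the gate's free end. Origin on the bench under the middle of its front; the front faces its +y (about the store's +y) and the chest lies on the -y side. Its one drawer slides out along +y
- knife_drawer (a joint): How far the drawer is out: 0 = fully home, grows to 0.13 m. About 2 N of friction, no spring. While it is out it stands in the gate's way
- drawer_face (a point): Centre of the outer face of the drawer's front, a flat dark wooden plate 100 mm wide (chest's x), 56 mm high (2 to 58 mm above the bench); its normal is the chest's +y; moves with the drawer
- ebony_frame: Loose black carved block with a window through it, 100 x 36 x 22 mm; origin under its centre, x along it. To be left alone
- knife: Loose carving knife with a cork-coloured handle, about 235 mm long, 22 mm high, lying along its x, blade to +x; origin on the bench near its middle. To be left alone
- wax_jar: Loose jar, 60 mm across and 60 mm high, with a brass cap; origin under its centre. To be left alone

How it is judged:
By the outcome, as a careful person would: the job done as asked, in the order asked, and still so for the second after the job is handed in, while the arm keeps its last pose, push and grip.
It also fails if it takes over 64 s, if anything falls off the work surface, if the arm or the gripper's body presses on something with over 40 N, if the wrist force passes 120 N, or if a joint passes its speed limit or range.

## Working session

There is one attempt and no reset: what is moved stays moved. The work goes in short steps, Python scripts to look and compute and a shell command to move; the robot and the scene stay as the last step left them, time stands still between calls to the robot, and variables do not carry over. Pictures are saved under pics/ and viewed, about 8 in all and at most 12, crops included, and the job is handed in when it is done.

```bash
ls; mkdir -p pics; python3 - <<'E'
from plant import r
import cv2,numpy as np,pickle
s=r.get_state(); print({k:np.round(v,3) for k,v in s.items()})
d={}
for n in("top","side"):
    p=r.snapshot(n); d[n]=p; cv2.imwrite(f"pics/{n}0.png",p["image"][:,:,::-1])
    print(n,p["mtx"],p["dist"],p["R"],p["t"])
pickle.dump(d,open("snap0.pkl","wb"))
E
```

```text
pics
{'clock': np.float64(0.0), 'q': array([-1.125,  0.69 , -0.195,  1.566,  0.157,  0.903, -0.215]), 'qd': array([ 0.   , -0.001,  0.001, -0.   , -0.001, -0.   ,  0.001]), 'joint_torque': array([-1.0000e-03, -5.2755e+01, -1.2670e+00, -1.5343e+01, -5.3000e-02,
        7.0000e-03,  0.0000e+00]), 'tool_pos': array([0.25 , 0.572, 0.246]), 'eef_rot': array([ 0.837,  0.548, -0.001,  0.001]), 'contact_force': array([-0.592, -0.361,  0.64 ]), 'moment': array([0.006, 0.024, 0.013]), 'opening': np.float64(1.001)}
top [[504.53888483   0.         328.53918628]
 [  0.         504.53888483 239.29646109]
 [  0.           0.           1.        ]] [-0.00743979  0.          0.          0.          0.        ] [[-0.01880906 -0.99980719  0.00563888]
 [-0.9972387   0.0183549  -0.07195882]
 [ 0.07184144 -0.00697679 -0.99739166]] [0.06901461 0.59761228 1.05459746]
side [[539.83144829   0.         317.003426  ]
 [  0.         539.83144829 240.39520579]
 [  0.           0.           1.        ]] [0.03218049 0.         0.         0.         0.        ] [[ 0.98921202 -0.14435539 -0.02492208]
 [-0.09813716 -0.52672394 -0.84435241]
 [ 0.10875977  0.83768933 -0.53520827]] [-0.53957668  0.17295896  1.06886943]
```

View pics/top0.png

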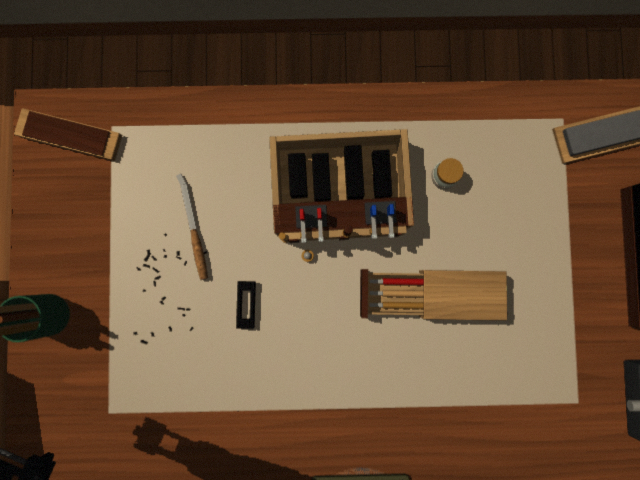

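View pics/side0.png

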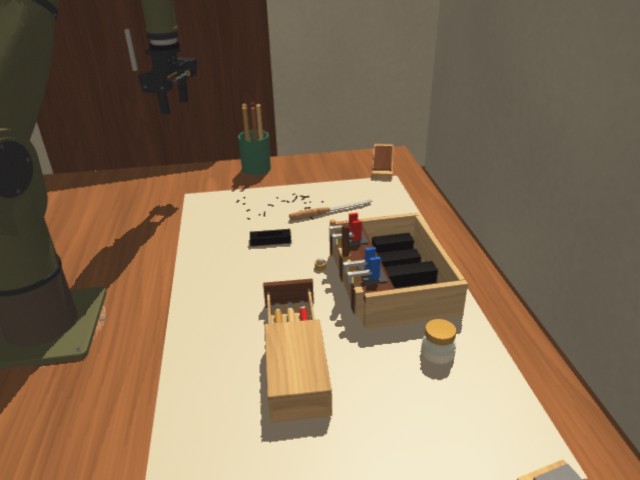

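The top view shows the store at about (345,185), with red tabs at (303,215) and (320,215) and blue tabs at (375,210) and (391,210). The drawer front is at (365,293), the chest at (465,295), the handle top near (347,233) and the detent ball at (308,256). The hinge is on the left (+y). The side view shows the same scene.

```bash
cat > h.py <<'E'
import numpy as np,cv2,pickle
from scipy.spatial.transform import Rotation as Ro
def cam(p,s=None):
    if "R" in p: return np.array(p["R"]),np.array(p["t"])
    T=np.eye(4);T[:3,:3]=Ro.from_quat(s["eef_rot"]).as_matrix();T[:3,3]=s["tool_pos"]
    M=np.linalg.inv(T@np.array(p["T_tool_cam"]));return M[:3,:3],M[:3,3]
def pix(p,X,s=None):
    R,t=cam(p,s);return cv2.projectPoints(np.atleast_2d(np.float64(X)),cv2.Rodrigues(R)[0],t,p["mtx"],np.float64(p["dist"]))[0][:,0]
def onz(p,uv,z,s=None):
    R,t=cam(p,s);u=cv2.undistortPoints(np.float64(uv).reshape(-1,1,2),p["mtx"],np.float64(p["dist"]))[:,0]
    d=np.c_[u,np.ones(len(u))]@R;c=-R.T@t
    return c+d*((z-c[2])/d[:,2])[:,None]
def blobs(m,amin=20):
    n,l,st,c=cv2.connectedComponentsWithStats(m.astype(np.uint8))
    return [(st[i],c[i]) for i in range(1,n) if st[i][4]>=amin]
E
python3 - <<'E'
from h import *
d=pickle.load(open("snap0.pkl","rb"))
for n in d:
    im=d[n]["image"];h=cv2.cvtColor(im,cv2.COLOR_RGB2HSV);H,S,V=[h[...,i].astype(int) for i in range(3)]
    for nm,m in(("red",((H<6)|(H>174))&(S>200)&(V>120)),("blue",(H>105)&(H<130)&(S>150)&(V>80))):
        for st,c in blobs(m,12):
            print(n,nm,st,c.round(1),onz(d[n],[c],.128)[0].round(4))
im=d["top"]["image"][120:330,230:530][:,:,::-1]
im=np.clip(cv2.resize(im,None,fx=2.66,fy=2.66,interpolation=cv2.INTER_CUBIC)*1.0*1.5,0,255)
cv2.imwrite("pics/c1.png",im)
E
```

```text
top red [300 209   3  10  29] [301.  213.7] [0.6416 0.1108 0.128 ]
top red [317 208   4  10  30] [318.8 212.4] [0.6434 0.0765 0.128 ]
top red [383 279  40   5 147] [402.  280.6] [ 0.5094 -0.0803  0.128 ]
top blue [371 205   5  10  41] [373.4 209.5] [ 0.6472 -0.0291  0.128 ]
top blue [389 204   5  10  40] [391.2 208.8] [ 0.6479 -0.0634  0.128 ]
side red [352 220   8   3  13] [355.4 221.1] [0.6422 0.0808 0.128 ]
side red [301 309   6  10  50] [303.4 313.6] [ 0.4972 -0.1981  0.128 ]
side blue [366 247  15  32 308] [372.5 262.1] [ 0.6427 -0.0735  0.128 ][ WARN:0@0.398] global loadsave.cpp:1063 imwrite_ Unsupported depth image for selected encoder is fallbacked to CV_8U.
```

View pics/c1.png

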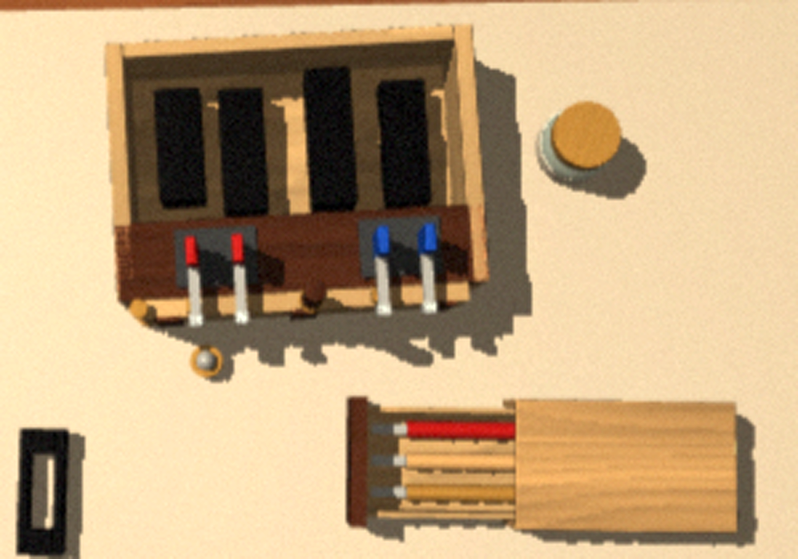

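```bash
python3 - <<'E'
from h import *
p=pickle.load(open("snap0.pkl","rb"))["top"]
for nm,uv,z in(("handle",(313,296),.155),("detent",(206,361),.026),("hingepin",(140,309),.085),("faceA",(348,398),.058),("faceB",(348,525),.058),
 ("ch1",(516,401),.06),("ch2",(736,403),.06),("ch3",(736,531),.06),("ch4",(516,531),.06),("stBL",(107,44),.08),("stBR",(471,26),.08),("stFR",(487,281),.08),("frame1",(68,430),.022),("frame2",(66,556),.022),("frame3",(18,556),.022)):
    print(nm,onz(p,[np.array(uv)/2.66+[230,120]],z)[0].round(4))
y=np.array([-.036,.9994]);x=np.array([.9994,.036]);red=np.array([.6425,.0937]);blue=np.array([.6475,-.0463])
# origin via detent & handle
det=onz(p,[np.array((206,361))/2.66+[230,120]],.026)[0][:2]
# gate dir shut = -y, swings toward -x
a=.7; off=-x*np.sin(a)*.06-y*np.cos(a)*.06
H=det-off; print("hinge from detent",H,"handle",H-.13*y,"origin",H+.007*x-.125*y)
o=H+.007*x-.125*y; print("catch in store",[(c-o)@x for c in(red,blue)],[(c-o)@y for c in(red,blue)])
from plant import r
s=r.get_state();print(Ro.from_quat(s["eef_rot"]).as_matrix().round(3)); print(r.snapshot("wrist")["T_tool_cam"])
E
```

```text
handle [0.6035 0.0228 0.155 ]
detent [0.5644 0.1032 0.026 ]
hingepin [0.6022 0.1503 0.085 ]
faceA [ 0.5326 -0.0069  0.058 ]
faceB [ 0.4354 -0.0047  0.058 ]
ch1 [ 0.5278 -0.1362  0.06  ]
ch2 [ 0.523  -0.3062  0.06  ]
ch3 [ 0.4252 -0.3019  0.06  ]
ch4 [ 0.4285 -0.133   0.06  ]
stBL [0.8075 0.1736 0.08  ]
stBR [ 0.8168 -0.107   0.08  ]
stFR [ 0.6191 -0.1132  0.08  ]
frame1 [0.5117 0.214  0.022 ]
frame2 [0.4124 0.2165 0.022 ]
frame3 [0.4131 0.2544 0.022 ]
hinge from detent [0.60140289 0.1504957 ] handle [0.60608289 0.0205737 ] origin [0.61289869 0.0258227 ]
catch in store [np.float64(0.03202712701365906), np.float64(0.03198412701365907)] [np.float64(0.06677092400127387), np.float64(-0.07332507599872613)]
[[ 0.4    0.916 -0.001]
 [ 0.916 -0.4   -0.002]
 [-0.002  0.    -1.   ]]
[[ 9.99999837e-01  3.73775350e-04 -4.32540821e-04 -2.02994468e-04]
 [-2.24572056e-04  9.52659929e-01  3.04037843e-01 -7.80133645e-02]
 [ 5.25706159e-04 -3.04037697e-01  9.52659857e-01 -1.39446885e-01]
 [ 0.00000000e+00  0.00000000e+00  0.00000000e+00  1.00000000e+00]]
```

```bash
python3 -m pendant '[[[0,0,-0.387],[-0.390,0.4255,0],0],[[0,0,-0.387],[-0.390,0.4255,0],0],[[0,0,-0.387],[-0.390,0.4255,0],0],[[0,0,-0.387],[-0.390,0.4255,0],0],[[0,0,-0.387],[-0.390,0.4255,0],0],[[0,0,-0.387],[-0.390,0.4255,0],0],[[0,0,-0.387],[-0.390,0.4255,0],0],[[0,0,-0.387],[-0.390,0.4255,0],0],[[0,0,-0.387],[-0.390,0.4255,0],0],[[0,0,-0.387],[-0.390,0.4255,0],0]]' 30
cat > st.py <<'E'
from h import *
from plant import r
import sys
s=r.get_state();M=Ro.from_quat(s["eef_rot"]).as_matrix()
print("t",round(float(s["clock"]),2),"pos",s["tool_pos"].round(4),"yaw",np.degrees(np.arctan2(M[1,0],M[0,0])).round(2),"tilt",M[2].round(3),"F",s["contact_force"].round(1),"op",round(float(s["opening"]),3),"q",s["q"].round(2))
if len(sys.argv)>3:
    d=M.T@(np.float64(sys.argv[1:4])-s["tool_pos"]);print("shift",d.round(4))
    if len(sys.argv)>4:
        a=np.radians(float(sys.argv[4]));w=-(a-np.arctan2(M[1,0],M[0,0]));print("wz",round(float(w),4))
E
python3 st.py 0.486 0.05 0.035 88.6
```

```text
clock: 1.15
tool_pos: [0.4532, 0.1137, 0.2467]
eef_rot: [0.716, 0.698, 0.0, 0.0]
contact_force: [1.1, 0.7, 0.6]
opening: 0.111
t 1.15 pos [0.4532 0.1137 0.2467] yaw 88.59 tilt [ 0.  0. -1.] F [1.1 0.7 0.6] op 0.111 q [-0.1   0.5  -0.37  2.02  0.29  0.67  0.89]
shift [-0.0629  0.0343  0.2117]
wz -0.0002
```

```bash
python3 -m pendant '[[[0,0,0],[-0.032,0.017,0],0],[[0,0,0],[-0.063,0.034,0],0],[[0,0,0],[-0.063,0.034,0.04],0],[[0,0,0],[-0.063,0.034,0.08],0],[[0,0,0],[-0.063,0.034,0.12],0],[[0,0,0],[-0.063,0.034,0.16],0],[[0,0,0],[-0.063,0.034,0.19],0],[[0,0,0],[-0.063,0.034,0.21],0],[[0,0,0],[-0.063,0.034,0.21],0]]' 30
python3 st.py 0.484 -0.117 0.035 88.6
```

```text
clock: 2.05
tool_pos: [0.4837, 0.0518, 0.0344]
eef_rot: [0.716, 0.699, -0.002, -0.001]
contact_force: [-0.7, 0.0, 0.2]
opening: 0.007
t 2.05 pos [0.4837 0.0518 0.0344] yaw 88.63 tilt [-0.001 -0.004 -1.   ] F [-0.7  0.   0.2] op 0.007 q [-0.14  0.9  -0.09  2.11  0.51  0.15  0.84]
shift [-0.1688  0.0044 -0.0004]
wz 0.0005
```

```bash
python3 -m pendant '[[[0,0,0],[-0.025,0,0],0],[[0,0,0],[-0.04,0,0],0],[[0,0,0],[-0.055,0,0],0],[[0,0,0],[-0.07,0,0],0],[[0,0,0],[-0.085,0,0],0],[[0,0,0],[-0.10,0,0],0],[[0,0,0],[-0.115,0,0],0],[[0,0,0],[-0.13,0,0],0],[[0,0,0],[-0.145,0,0],0],[[0,0,0],[-0.153,0,0],0]]' 30
python3 st.py
```

```text
clock: 3.05
tool_pos: [0.481, -0.1019, 0.0376]
eef_rot: [0.716, 0.698, 0.0, -0.0]
contact_force: [-1.2, 2.4, 1.0]
opening: 0.007
t 3.05 pos [ 0.481  -0.1019  0.0376] yaw 88.52 tilt [ 0.  0. -1.] F [-1.2  2.4  1. ] op 0.007 q [ 0.2   0.9  -0.14  2.1   0.63  0.19  1.03]
```

```bash
python3 -m pendant '[[[0,0,0],[-0.004,0,0],0],[[0,0,0],[-0.008,0,0],0],[[0,0,0],[-0.011,0,0],0],[[0,0,0],[-0.014,0,0],0],[[0,0,0],[-0.014,0,0],0]]' 30
python3 st.py
```

```text
clock: 3.55
tool_pos: [0.4814, -0.1084, 0.0373]
eef_rot: [0.713, 0.701, 0.004, -0.002]
contact_force: [-3.0, 14.5, 7.4]
opening: 0.006
t 3.55 pos [ 0.4814 -0.1084  0.0373] yaw 88.97 tilt [ 0.009  0.002 -1.   ] F [-3.  14.5  7.4] op 0.006 q [ 0.23  0.9  -0.16  2.09  0.64  0.19  1.05]
```

```bash
python3 -m pendant '[[[0,0,0],[0.02,0,0],0],[[0,0,0],[0.04,0,0],0],[[0,0,0],[0.04,0,-0.05],0],[[0,0,0],[0.04,0,-0.1],0],[[0,0,0],[0.05,0,-0.15],0.7],[[0,0,0],[0.09,0,-0.2],0.7],[[0,0,0],[0.13,0,-0.2],0.7],[[0,0,0],[0.17,0,-0.2],0.7],[[0,0,0],[0.21,0,-0.2],0.7],[[0,0,0],[0.21,0,-0.2],0.7]]' 30
python3 st.py 0.6425 0.0937 0.24 92.06
python3 - <<'E'
from h import *
from plant import r
p=r.snapshot("top");s=r.get_state();w=r.snapshot("wrist")
pickle.dump((p,w,s),open("snap1.pkl","wb"))
a=cv2.resize(p["image"][200:340,270:530],(640,345));cv2.imwrite("pics/t1.png",np.clip(1.4*np.vstack([a]),0,255).astype(np.uint8)[:,:,::-1])
E
```

```text
clock: 4.55
tool_pos: [0.4868, 0.1023, 0.238]
eef_rot: [0.712, 0.702, 0.003, -0.001]
contact_force: [0.9, 0.5, 0.6]
opening: 0.528
t 4.55 pos [0.4868 0.1023 0.238 ] yaw 89.15 tilt [ 0.005  0.004 -1.   ] F [0.9 0.5 0.6] op 0.528 q [-0.01  0.56 -0.46  1.95  0.36  0.71  0.88]
shift [-0.0063  0.1559 -0.0015]
wz -0.0507
```

View pics/t1.png

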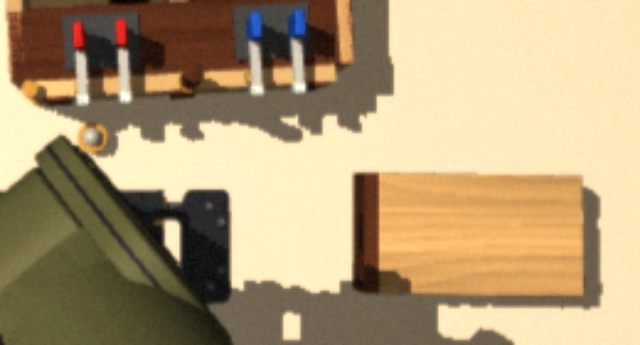

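The picture shows the drawer's dark front plate (crop x 354–378) flush against the chest front, so it is home. Next is the red catch.

```bash
python3 -m pendant '[[[0,0,-0.02],[-0.002,0.04,0],0.7],[[0,0,-0.04],[-0.004,0.08,0],0.7],[[0,0,-0.05],[-0.006,0.12,0],0.7],[[0,0,-0.05],[-0.006,0.156,0],0.7],[[0,0,-0.05],[-0.006,0.156,0],0.7],[[0,0,-0.05],[-0.006,0.156,0],0.7]]' 30
python3 st.py 0.6425 0.0937 0.112 92.06
python3 - <<'E'
from h import *
from plant import r
s=r.get_state();w=r.snapshot("wrist")
pickle.dump((w,s),open("snap2.pkl","wb"))
cv2.imwrite("pics/w1.png",w["image"][:,:,::-1])
im=w["image"];h=cv2.cvtColor(im,cv2.COLOR_RGB2HSV);H,S,V=[h[...,i].astype(int) for i in range(3)]
for nm,m in(("red",((H<6)|(H>174))&(S>170)&(V>100)),("blue",(H>105)&(H<130)&(S>150)&(V>80))):
    for st,c in blobs(m,60): print(nm,st,c.round(1),onz(w,[c],.13,s)[0].round(4))
E
```

```text
clock: 5.25
tool_pos: [0.6418, 0.0828, 0.2359]
eef_rot: [0.699, 0.715, -0.001, -0.0]
contact_force: [0.0, 0.1, 1.0]
opening: 0.702
t 5.25 pos [0.6418 0.0828 0.2359] yaw 91.28 tilt [-0.001 -0.002 -1.   ] F [0.  0.1 1. ] op 0.702 q [ 0.04  0.76 -0.46  1.49  0.37  0.98  1.07]
shift [0.011  0.0012 0.1239]
wz -0.0136
red [300 216  13  36 334] [306.1 236.3] [0.6427 0.0737 0.13  ]
red [349 223  12  29 309] [354.1 236.7] [0.6422 0.1072 0.13  ]
blue [  97  212   44   41 1045] [118.3 233.4] [ 0.6435 -0.0566  0.13  ]
blue [147 212  36  41 865] [164.1 233.3] [ 0.6427 -0.0251  0.13  ]
```

View pics/w1.png

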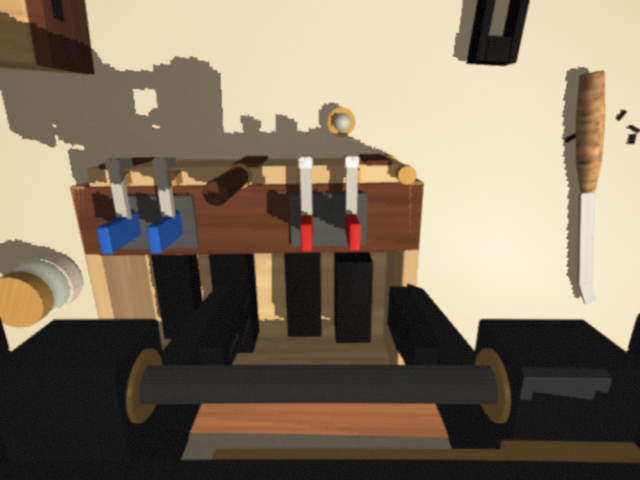

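The wrist view shows the red tabs at about (306,235) and (354,235), centred near y 0.092, which agrees with the top view. The handle is at (235,180). Next I descend and squeeze.

```bash
python3 -m pendant '[[[0,0,-0.0136],[0.01,0.001,0],0.7],[[0,0,-0.0136],[0.01,0.001,0.03],0.7],[[0,0,-0.0136],[0.01,0.001,0.06],0.7],[[0,0,-0.0136],[0.01,0.001,0.09],0.7],[[0,0,-0.0136],[0.01,0.001,0.11],0.7],[[0,0,-0.0136],[0.01,0.001,0.124],0.7],[[0,0,-0.0136],[0.01,0.001,0.124],0.7],[[0,0,-0.0136],[0.01,0.001,0.124],0.7]]' 25
python3 st.py 0.6425 0.0927 0.112 92.06
```

```text
clock: 6.1
tool_pos: [0.643, 0.0956, 0.1136]
eef_rot: [0.693, 0.721, 0.001, 0.0]
contact_force: [0.5, -0.5, 0.0]
opening: 0.703
t 6.1 pos [0.643  0.0956 0.1136] yaw 92.26 tilt [ 0.001  0.001 -1.   ] F [ 0.5 -0.5  0. ] op 0.703 q [-0.01  0.91 -0.4   1.58  0.46  0.74  1.  ]
shift [-0.0029 -0.0006  0.0016]
wz 0.0035
```

```bash
python3 -m pendant '[[[0,0,0],[-0.0025,0,0.001],0.5],[[0,0,0],[-0.0025,0,0.001],0.4],[[0,0,0],[-0.0025,0,0.001],0.3],[[0,0,0],[-0.0025,0,0.001],0.2],[[0,0,0],[-0.0025,0,0.001],0.1],[[0,0,0],[-0.0025,0,0.001],0],[[0,0,0],[-0.0025,0,0.001],0],[[0,0,0],[-0.0025,0,0.001],0],[[0,0,0],[-0.0025,0,0.001],0],[[0,0,0],[-0.0025,0,0.001],0]]' 25
python3 st.py
```

```text
clock: 7.1
tool_pos: [0.6434, 0.093, 0.1124]
eef_rot: [0.693, 0.721, 0.001, 0.0]
contact_force: [-0.7, -0.2, 6.9]
opening: 0.178
t 7.1 pos [0.6434 0.093  0.1124] yaw 92.23 tilt [ 0.001  0.001 -1.   ] F [-0.7 -0.2  6.9] op 0.178 q [-0.01  0.91 -0.39  1.58  0.47  0.74  1.  ]
```

```bash
python3 -m pendant '[[[0,0,0],[0,0,0],0.4],[[0,0,0],[0,0,0],0.7],[[0,0,0],[0,0,-0.002],0.7],[[0,0,0],[0,0,-0.05],0.7],[[0,0,0],[-0.035,0,-0.065],0.7],[[0,0,0],[-0.07,0,-0.065],0.7],[[0,0,0],[-0.105,0,-0.065],0.7],[[0,0,0],[-0.14,0,-0.065],0.7],[[0,0,0],[-0.14,0,-0.065],0.7],[[0,0,0],[-0.14,0,-0.065],0.7]]' 25
python3 st.py 0.6475 -0.0463 0.112 92.06
```

```text
clock: 8.1
tool_pos: [0.648, -0.0483, 0.1764]
eef_rot: [0.694, 0.72, -0.0, -0.0]
contact_force: [-0.4, 0.8, 0.8]
opening: 0.703
t 8.1 pos [ 0.648  -0.0483  0.1764] yaw 92.1 tilt [ 0.    -0.001 -1.   ] F [-0.4  0.8  0.8] op 0.703 q [ 0.24  0.83 -0.45  1.54  0.44  0.87  1.24]
shift [ 0.002  -0.0004  0.0644]
wz 0.0007
```

```bash
python3 -m pendant '[[[0,0,0],[0.0015,0,0.02],0.7],[[0,0,0],[0.0015,0,0.04],0.7],[[0,0,0],[0.0015,0,0.055],0.7],[[0,0,0],[0.0015,0,0.063],0.7],[[0,0,0],[0.0015,0,0.063],0.7]]' 25
python3 st.py 0.6475 -0.0463 0.112 92.06
```

```text
clock: 8.6
tool_pos: [0.6475, -0.0449, 0.1126]
eef_rot: [0.693, 0.721, -0.001, -0.001]
contact_force: [-0.9, 0.1, 0.1]
opening: 0.702
t 8.6 pos [ 0.6475 -0.0449  0.1126] yaw 92.3 tilt [ 0.001 -0.002 -1.   ] F [-0.9  0.1  0.1] op 0.702 q [ 0.22  0.91 -0.41  1.58  0.48  0.75  1.2 ]
shift [-0.0014 -0.      0.0006]
wz 0.0042
```

```bash
python3 -m pendant '[[[0,0,0],[0,0,0],0.5],[[0,0,0],[0,0,0],0.4],[[0,0,0],[0,0,0],0.3],[[0,0,0],[0,0,0],0.2],[[0,0,0],[0,0,0],0.1],[[0,0,0],[0,0,0],0],[[0,0,0],[0,0,0],0],[[0,0,0],[0,0,0],0],[[0,0,0],[0,0,0],0],[[0,0,0],[0,0,0],0]]' 25
python3 st.py
```

```text
clock: 9.6
tool_pos: [0.6489, -0.0452, 0.1145]
eef_rot: [0.693, 0.721, 0.001, 0.0]
contact_force: [-0.5, 1.0, 4.8]
opening: 0.179
t 9.6 pos [ 0.6489 -0.0452  0.1145] yaw 92.24 tilt [ 0.001  0.002 -1.   ] F [-0.5  1.   4.8] op 0.179 q [ 0.22  0.91 -0.42  1.58  0.48  0.75  1.2 ]
```

```bash
python3 -m pendant '[[[0,0,0],[0,0,0],0.5],[[0,0,0],[0,0,0],0.7],[[0,0,0],[0,0,-0.002],0.7],[[0,0,0],[0,0,-0.045],0.7],[[0,0,-0.13],[0,0,-0.085],0.5],[[0,0,-0.27],[0.02,-0.012,-0.1],0.5],[[0,0,-0.41],[0.04,-0.025,-0.1],0.5],[[0,0,-0.55],[0.067,-0.041,-0.1],0.5],[[0,0,-0.69],[0.067,-0.041,-0.1],0.5],[[0,0,-0.817],[0.067,-0.041,-0.1],0.5]]' 25
python3 st.py 0.6055 0.021 0.1165 139
python3 - <<'E'
from h import *
from plant import r
s=r.get_state();w=r.snapshot("wrist");p=r.snapshot("top")
pickle.dump((w,s,p),open("snap3.pkl","wb"))
cv2.imwrite("pics/w2.png",w["image"][:,:,::-1])
print(pix(w,[.6055,.021,.155],s),pix(w,[.6055,.021,.1],s))
E
```

```text
clock: 10.6
tool_pos: [0.6039, 0.0205, 0.2139]
eef_rot: [0.346, 0.938, -0.0, -0.0]
contact_force: [0.6, -0.5, -0.8]
opening: 0.503
t 10.6 pos [0.6039 0.0205 0.2139] yaw 139.49 tilt [ 0. -0. -1.] F [ 0.6 -0.5 -0.8] op 0.503 q [ 0.27  0.78 -0.69  1.65  0.59  0.94  1.79]
shift [-0.001   0.0014  0.0974]
wz 0.0086
[[317.96707938 263.26463269]] [[317.99373668 234.63002465]]
```

View pics/w2.png

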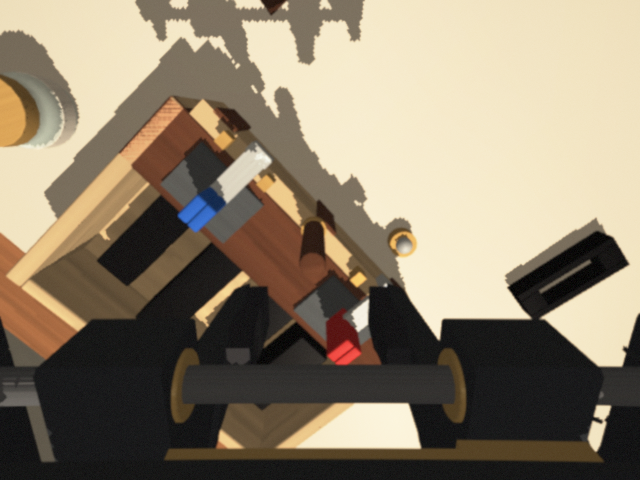

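Both catches are squeezed shut: the blue tabs meet at (200,210) and the red at (342,340). The handle top is at (313,260), against a prediction of (318,263). I'll descend and grip it.

```bash
python3 -m pendant '[[[0,0,0],[-0.002,0.001,0.03],0.5],[[0,0,0],[-0.002,0.001,0.06],0.5],[[0,0,0],[-0.002,0.001,0.085],0.5],[[0,0,0],[-0.002,0.001,0.097],0.5],[[0,0,0],[-0.002,0.001,0.097],0.4],[[0,0,0],[-0.002,0.001,0.097],0.2],[[0,0,0],[-0.002,0.001,0.097],0],[[0,0,0],[-0.002,0.001,0.097],0],[[0,0,0],[-0.002,0.001,0.097],0],[[0,0,0],[-0.002,0.001,0.097],0]]' 40
python3 st.py
cat > arc.py <<'E'
from h import *
from plant import r
import sys
# store frame: handle targets along the arc in tool axes, relative to the handle now held at the jaws
s=r.get_state();M=Ro.from_quat(s["eef_rot"]).as_matrix();P=s["tool_pos"][:2]
x=np.array([.9994,.036]);y=np.array([-.036,.9994]);H=np.array([.602,.1505])
v=P-H;th0=np.arctan2(-v@x,-v@y);print("theta",th0.round(3),"radius",np.linalg.norm(v).round(4),"pos",P.round(4),"F",s["contact_force"].round(1),"op",s["opening"].round(3),"t",s["clock"])
for th in map(float,sys.argv[1:]):
    T=H+.13*(-x*np.sin(th)-y*np.cos(th));print(th,T.round(3),(M.T@np.r_[T-P,0])[:2].round(4))
E
python3 arc.py 0.1 .2 .3 .4 .5 .6 .7 .8 .9 1 1.1 1.2 1.3 1.4 1.5 1.55
```

```text
clock: 11.7
tool_pos: [0.6076, 0.0193, 0.118]
eef_rot: [0.35, 0.937, 0.001, 0.001]
contact_force: [-0.7, -0.1, 6.6]
opening: 0.166
t 11.7 pos [0.6076 0.0193 0.118 ] yaw 139.02 tilt [-0.001  0.002 -1.   ] F [-0.7 -0.1  6.6] op 0.166 q [ 0.22  0.9  -0.61  1.71  0.7   0.76  1.69]Traceback (most recent call last):
  File "arc.py", line 7, in <module>
    v=P-H;th0=np.arctan2(-v@x,-v@y);print("theta",th0.round(3),"radius",np.linalg.norm(v).round(4),"pos",P.round(4),"F",s["contact_force"].round(1),"op",s["opening"].round(3),"t",s["clock"])
                                                                                                                                                         ^^^^^^^^^^^^^^^^^^
AttributeError: 'float' object has no attribute 'round'
```

```bash
sed -i 's/s\["opening"\].round(3)/round(float(s["opening"]),3)/; s/\.602,\.1505/.602,.150/' arc.py; python3 arc.py 0 0.1 .2 .3 .4 .5 .6 .7 .8 .9 1 1.1 1.2 1.3 1.4 1.5 1.55
```

```text
theta -0.007 radius 0.1308 pos [0.6076 0.0193] F [-0.7 -0.1  6.6] op 0.166 t 11.7
0.0 [0.607 0.02 ] [ 0.0012 -0.    ]
0.1 [0.594 0.02 ] [ 0.0111 -0.0084]
0.2 [0.581 0.022] [ 0.0218 -0.0158]
0.3 [0.568 0.024] [ 0.0332 -0.022 ]
0.4 [0.556 0.029] [ 0.0452 -0.0271]
0.5 [0.544 0.034] [ 0.0576 -0.0309]
0.6 [0.533 0.04 ] [ 0.0703 -0.0335]
0.7 [0.522 0.048] [ 0.0833 -0.0348]
0.8 [0.512 0.056] [ 0.0963 -0.0349]
0.9 [0.503 0.066] [ 0.1092 -0.0336]
1.0 [0.495 0.076] [ 0.1219 -0.031 ]
1.1 [0.488 0.087] [ 0.1343 -0.0272]
1.2 [0.483 0.099] [ 0.1463 -0.0221]
1.3 [0.478 0.111] [ 0.1577 -0.0159]
1.4 [0.475 0.123] [ 0.1685 -0.0086]
1.5 [0.473 0.136] [ 0.1784 -0.0002]
1.55 [0.472 0.143] [0.1831 0.0043]
```

```bash
python3 -m pendant '[[[0,0,0],[0.005,-0.004,0],0],[[0,0,0],[0.011,-0.008,0],0],[[0,0,0],[0.016,-0.012,0],0],[[0,0,0],[0.022,-0.016,0],0],[[0,0,0],[0.033,-0.022,0],0],[[0,0,0],[0.045,-0.027,0],0],[[0,0,0],[0.045,-0.027,0],0]]' 45
python3 arc.py .4 .5 .6 .7 .8 .9 1 1.1 1.2 
```

```text
clock: 12.4
tool_pos: [0.5545, 0.0284, 0.1179]
eef_rot: [0.349, 0.937, 0.0, 0.001]
contact_force: [1.4, -1.9, 6.5]
opening: 0.167
theta 0.408 radius 0.1305 pos [0.5545 0.0284] F [ 1.4 -1.9  6.5] op 0.167 t 12.4
0.4 [0.556 0.029] [-0.0008  0.0008]
0.5 [0.544 0.034] [ 0.0116 -0.003 ]
0.6 [0.533 0.04 ] [ 0.0243 -0.0056]
0.7 [0.522 0.048] [ 0.0372 -0.0069]
0.8 [0.512 0.056] [ 0.0502 -0.0069]
0.9 [0.503 0.066] [ 0.0632 -0.0056]
1.0 [0.495 0.076] [ 0.0759 -0.003 ]
1.1 [0.488 0.087] [0.0883 0.0009]
1.2 [0.483 0.099] [0.1003 0.0059]
```

```bash
python3 -m pendant '[[[0,0,0],[0.0116,-0.003,0],0],[[0,0,0],[0.018,-0.0045,0],0],[[0,0,0],[0.0243,-0.0056,0],0],[[0,0,0],[0.031,-0.0064,0],0],[[0,0,0],[0.0372,-0.0069,0],0],[[0,0,0],[0.0502,-0.0069,0],0],[[0,0,0],[0.0632,-0.0056,0],0],[[0,0,0],[0.0759,-0.003,0],0],[[0,0,0],[0.0883,0.0009,0],0],[[0,0,0],[0.0883,0.0009,0],0]]' 45
python3 arc.py 1.1 1.2 1.3 1.4 1.45 1.5 1.55
```

```text
clock: 13.4
tool_pos: [0.4883, 0.0873, 0.1178]
eef_rot: [0.349, 0.937, -0.0, 0.0]
contact_force: [-1.2, -3.2, 10.9]
opening: 0.169
theta 1.103 radius 0.1299 pos [0.4883 0.0873] F [-1.2 -3.2 10.9] op 0.169 t 13.4
1.1 [0.488 0.087] [-0.0003 -0.0002]
1.2 [0.483 0.099] [0.0116 0.0048]
1.3 [0.478 0.111] [0.023  0.0111]
1.4 [0.475 0.123] [0.0338 0.0184]
1.45 [0.474 0.13 ] [0.0388 0.0225]
1.5 [0.473 0.136] [0.0437 0.0268]
1.55 [0.472 0.143] [0.0483 0.0314]
```

```bash
python3 -m pendant '[[[0,0,0],[0.006,0.0022,0],0],[[0,0,0],[0.0116,0.0048,0],0],[[0,0,0],[0.0175,0.008,0],0],[[0,0,0],[0.023,0.011,0],0],[[0,0,0],[0.0338,0.0184,0],0],[[0,0,0],[0.0388,0.0225,0],0],[[0,0,0],[0.0437,0.0268,0],0],[[0,0,0],[0.046,0.029,0],0],[[0,0,0],[0.046,0.029,0],0],[[0,0,0],[0.046,0.029,0],0]]' 45
python3 arc.py 1.5
python3 - <<'E'
from h import *
from plant import r
for n in("top","side"):
    p=r.snapshot(n); cv2.imwrite(f"pics/{n}9.png",p["image"][:,:,::-1])
    if n=="side": cv2.imwrite("pics/side9c.png",np.clip(1.4*cv2.resize(p["image"][150:410,180:500],None,fx=2,fy=2),0,255).astype(np.uint8)[:,:,::-1])
E
```

```text
clock: 14.4
tool_pos: [0.473, 0.1376, 0.1178]
eef_rot: [0.35, 0.937, -0.001, 0.001]
contact_force: [-2.1, -2.7, 13.1]
opening: 0.171
theta 1.511 radius 0.1296 pos [0.473  0.1376] F [-2.1 -2.7 13.1] op 0.171 t 14.4
1.5 [0.473 0.136] [-0.0008 -0.0013]
```

View pics/top9.png

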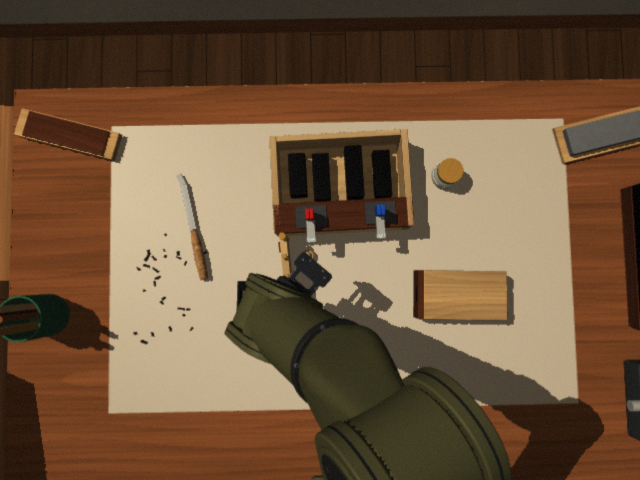

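View pics/side9c.png

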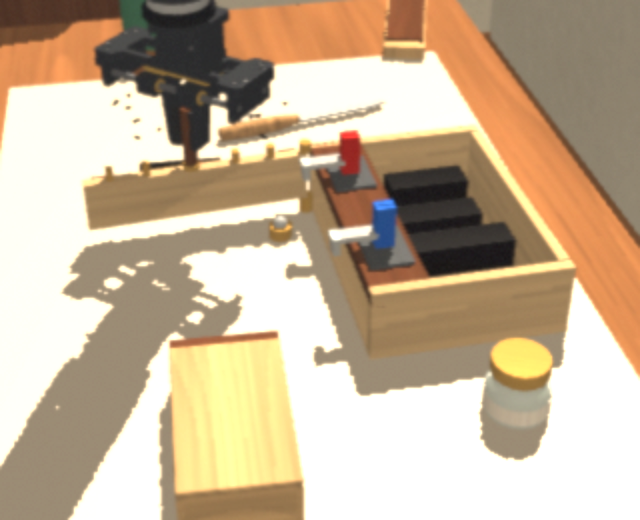

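The gate stands square to the store's front, with the handle in the jaws, the drawer home, both catches shut and the loose things where they were. I'll hold for a moment to check that it's steady.

```bash
python3 -m pendant '[[[0,0,0],[0,0,-0.001],0],[[0,0,0],[0,0,-0.001],0],[[0,0,0],[0,0,-0.001],0],[[0,0,0],[0,0,-0.001],0],[[0,0,0],[0,0,-0.001],0],[[0,0,0],[0,0,-0.001],0],[[0,0,0],[0,0,-0.001],0],[[0,0,0],[0,0,-0.001],0]]' 45
python3 arc.py 1.5
```

```text
clock: 15.3
tool_pos: [0.4731, 0.1375, 0.1179]
eef_rot: [0.35, 0.937, -0.001, 0.0]
contact_force: [-0.1, -2.9, 5.9]
opening: 0.169
theta 1.51 radius 0.1295 pos [0.4731 0.1375] F [-0.1 -2.9  5.9] op 0.169 t 15.3
1.5 [0.473 0.136] [-0.0007 -0.0013]
```

```bash
python3 -c "
from plant import r
print(r.finish_job())"
```

```text
the job is handed in; nothing more can be done
None
```

The job is done and handed in at about 15 s on the clock, with the gripper still holding the gate open by its handle.

- **Drawer:** I pushed it until the force rose to about 14 N. Its face was flush with the chest in the pictures.
- **Catches:** I squeezed the red catch first, then the blue. Both stopped at about 15.7 mm over the tabs, which matches the 16 mm expected when they meet. The later pictures show them still together.
- **Gate:** I swung it past the detent to about 1.51 rad. It is held with a 45 N grip against about 3 N of spring pull, and it did not move over the last second.
- **Loose things:** the jar and knife look unmoved in the last views. The arm mostly hid the ebony frame there, but nothing went near it.
- **Odd reading:** the wrist showed an upward force of up to 13 N while holding the handle. I eased the arm up by 1 mm and it fell to about 6 N, well under the limits.

No other check failed or disagreed.

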